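# Tighten the foot of a cake stand

## Robot

A 6-joint arm with a two-finger parallel gripper is mounted at the origin on a cart in front of the work surface, level with it; the furniture and walls round the work are solid. World frame = base frame: x ahead of the robot, y to its left, z up, the work surface at z = 0. Lengths are in m, angles in degrees, forces in N, time in s.
With the tool pointing down it reaches from about 0.3 to 0.95 m from the base axis. Payload 3.1 kg.
Tool frame: the origin (TCP) lies between the finger pads; the fingertips stand 14 mm ahead of it and the grasp point (between the pads) lies 5 mm behind it; z points along the fingers, y is the line along which they close (so a half turn about z gives the same grasp; the last joint's range is limited). The gripper opens to 85 mm and grips with 20 to 120 N. Pads are 22 mm wide; open, the fingers measure 114 mm over their backs; the gripper's body (76 mm by 85 mm) begins 54 mm behind the grasp point. The pads swing forward as they close: fully open they stand 13 mm farther back than shut.
Start: joints at [-75.441, 17.653, 93.61, -0, 68.738, -3.994], TCP at [0.199, -0.593, 0.245] pointing down, gripper open.
Joint ranges: [-175.34, 175.34], [-45.06, 112.39], [2.9, 150.54], [-68.45, 248.45], [3.09, 151.38], [-168.51, 168.51]. Speed limits (degrees/s): [159.86, 159.86, 180, 180, 180, 180].

## Interface

Orientations are given as [roll, pitch, yaw] about the fixed x, y, z axes, in that order (R = Rz(yaw) Ry(pitch) Rx(roll)).
In Python, from cell import r gives the robot as it stands.
- The arm moves only by the tool servo_tool, never from a script. Its argument "targets" is a list of rows, each an object with "xyz": the shift along the tool's x, y, z in units of 100 mm (1.0 is 100 mm), a list of three; "dr": the turn, a rotation vector about the tool's x, y, z in units of pi/2 rad (1.0 is pi/2 rad), a list of three; "fingers": the closure, from 0 (fully open) to 1 (shut). In form: [{"xyz": [dx, dy, dz], "dr": [rx, ry, rz], "fingers": fingers}, ...]. A call has 1 to 12 rows; each row is the pose to reach, as a shift and turn from the pose commanded when the call began, along the tool's axes at that moment; what a row does not reach only later rows make up. A row lasts 1/8 s, in which the tool goes at most 62.5 mm and 10.7 degrees, less where a joint would pass 70% of its speed; a pose out of reach is approached as far as the arm can. A call with a number of a shift or a turn outside -1 to 1 is refused whole. A call with a gripper value outside its range is refused whole. The fingers move at their own pace and stop on an object; the grip force is fixed at half the most. Time passes only in rows, so rows that repeat a pose let the fingers close. It gives the time, the measured TCP pose, the force, the opening and the grip force at its end, in the units of the state.
- r.sense(): the state, without advancing time (a new reading comes with each control period).
- r.camera(name): name is "scene" or "top" or "wrist"; returns the picture (420x560x3 uint8, red, green, blue); there is no depth.
- r.camera_params(name): a dict with "camera_matrix" (3x3 intrinsics, pixels), "k1" (the pictures are not rectified: a ray, as slopes to the right and down, at radius r is drawn at 1 + k1 r^2 times it, then the intrinsics apply), "position" and "rotation" of the camera in the world. Camera axes: x right, y down, z forward; pixel columns grow to the right and rows downward; lengths in m; the calibration is good to about 2 mm. A picture is of the moment at which its call begins: read the wrist's pose just before it. camera_params takes no time and is no camera call; for the wrist camera it gives the pose at the moment of the call.
- r.job_done(): hands the job in; it is judged then, once.
Trained networks look in the newest picture that a camera, given by its name, has taken for a name from the list of things; names that differ only in an ending like _2 or _b are one class to them, and where a whole thing is asked for, a point or a joint stands for the part that bears it (a point fixed in the world has none). Each returns a list of dicts, best first, with "conf" (0 to 1); they miss things now and then, are a little off and sometimes report something else, mostly with a low value. They report only what shows in the picture. A call takes as long as a camera call. They do not tell look-alikes from the thing itself.
- r.cut_out(camera, query): "mask" (420x560 bool, what is visible of it) and "box" ([left, top, right, bottom] in pixels, round what is visible of it).
The state is a dict: "clock": time; "joint_positions": joint angles; "joint_vel": joint speeds; "effort": joint torques, N m; "position": TCP position; "tool_rot": TCP orientation; "ft_force": force on the tool from outside, world axes, zero at the start; "wrist_torque": the same for the moment, N m; "finger_gap": finger opening in m; "gripper_force": force on a finger pad.
Only numpy, scipy, OpenCV 4.12 (cv2) and the standard library are available. Lean on these libraries where they do the work, as an engineer would, in place of code of your own. Each camera call takes 0.05 s, during which the arm holds its last target. There are 200 camera calls.

## Task

The marble cake stand lies upside down and its wooden foot is still loose. Take the red-handled hex key from the block, find the socket of the bolt sunk in the middle of the foot, and turn it clockwise, re-gripping as you need, until the bolt comes to its stop and the foot is tight. Then put the red key back upright in the empty hole of its block, right down until its handle rests on the block, and leave the other keys, the glass and the small cup where they are.

Things in the scene. Friction and masses are not known exactly. Their poses are not given: they have to be found in the camera images.
- cake_stand: Cake stand lying upside down on a 6 mm cork mat, at any yaw, held firm (it does not shift or turn): round white marble plate 270 mm across, 18 mm thick, its upward side at z = 24 mm; on its middle stands the dark wooden foot. Origin: on the worktop under the centre; z up.
- foot: Waisted wooden foot on the marble, 86 mm tall, 132 mm across its upward face, which is at z = 112 mm loose, 110 mm when tight. In the middle of this face a round counterbore 34 mm wide; the flat steel bolt head, 28 mm across, fills its bottom, 12 mm below the face. Origin: centre of the foot's lower end; z up.
- socket_mouth (a point): Centre of the mouth of the hex socket in the bolt head, 12 mm below the foot's face (z = 100 mm loose, 98 tight); turns with the bolt. Socket 14.8 mm across flats, 16 mm deep, 45 degree lead-in 2 mm wide. z up; x points to the middle of a flat, so the hexagon repeats every 60 degrees. The red key has about 6 degrees of play either way.
- foot_bolt (a joint): Turn of the bolt, rad; grows clockwise seen from above (tightening). Hard stop, foot drawn tight on the marble, at 5.2; starts at 0 to 0.9. It turns stiffly (about 0.04 N m), stays where it is left, and sinks 3 mm a turn together with the foot.
- key_red: Hex key that fits: hexagon rod, 14 mm across flats, 70 mm long, then a square red handle, 28 x 28 x 62 mm. 60 to 130 g. Origin: centre of the rod's tip (round, 12 mm, in its last 3 mm); z up, handle at z = 70 to 132. A flat and a handle face look along x. Starts upright in the block, handle resting on it, square to it within 9 degrees. Let go of in the socket it stands, leaning up to 4 degrees.
- key_blue: Like the red key, but blue and with a 10 mm rod: too small, it slips in the socket. In another hole of the block. Leave it.
- key_yellow: Like the red key, but yellow and with an 8 mm rod: too small. In the third hole. Leave it.
- key_block: Beech block 164 x 60 x 85 mm tall, fixed. Origin: centre of its underside; z up, x along its long side. Three round holes in its top, 22.5 mm wide and 80 mm deep with a 2 mm lead-in, at x = -52, 0 and 52 mm, y = 0; which key stands in which varies. The handles of neighbours are 24 mm apart, so grip across the block's short side (fingers closing along its y).
- glass: Clear drinking glass, 80 mm across, 91 mm tall, standing behind the work. Leave it.
- mug_2: Small white cup, red inside, with one handle, 62 x 92 x 51 mm, standing behind the work. Leave it.
There are look-alikes about, which are no part of the job. Of the things that look like the key_yellow, the larger one is meant. What is shaped like the key_red but pink is not meant.

How it is judged:
By the outcome, as a careful person would: the job done as asked, in the order asked, and still so for the second after the job is handed in, with the robot touching nothing.
It also fails if it takes over 67 s, if anything falls off the work surface, if the arm or the gripper's body presses on something with over 40 N, if the wrist force passes 120 N, or if a joint passes its speed limit or range.

## Working session

There is one attempt and no reset: what is moved stays moved. The work goes in short steps, Python scripts to look and compute and a tool call to move; the robot and the scene stay as the last step left them, time stands still between calls to the robot, and variables do not carry over. Pictures are saved under pics/ and viewed, at most 10 in all, crops included, and the job is handed in when it is done.

Besides the shell and the picture viewer there is one more tool, called after "Call:" as name(argument=value, ...) on one line, values as JSON. servo_tool: Moves the arm, as the interface text tells. Shifts and turns lie within -1 to 1; 1 stands for 100 mm of shift or pi/2 rad of turn. Its arguments: {"type":"object","properties":{"targets":{"type":"array"}},"required":["targets"]}

```bash
mkdir -p pics; ls; python3 - <<'E'
from cell import r
import cv2,numpy as np
s=r.sense();print(s)
for c in("scene","top"):
    im=r.camera(c);cv2.imwrite(f"pics/{c}0.png",im[...,::-1])
    p=r.camera_params(c);print(c,{k:np.round(v,4).tolist() for k,v in p.items()})
    for q in("key_red","key_block","foot","key_blue","key_yellow"):
        print(q,[(np.round(d["conf"],2),np.round(d["box"]).tolist()) for d in r.cut_out(c,q)])
E
```

```text
pics
{'clock': 0.0, 'joint_positions': array([-7.54417509e+01,  1.77037334e+01,  9.36921981e+01, -3.71106976e-04,
        6.87376256e+01, -3.99330907e+00]), 'joint_vel': array([-0.04334061, -0.13465119,  0.04162162, -0.0100168 , -0.02208223,
       -0.05202715]), 'effort': array([ 8.67399558e-05, -4.15252519e+01, -2.76663691e+01, -1.33962267e-04,
        1.02426237e-02, -8.24977100e-07]), 'position': array([ 0.19861808, -0.59174235,  0.24403317]), 'tool_rot': array([-1.79866743e+02, -8.95621748e-03,  1.85516827e+01]), 'ft_force': array([-0.3679125 , -0.04749676, -0.14205183]), 'wrist_torque': array([ 0.00058818, -0.02640649, -0.00845867]), 'gripper_force': 0.0, 'finger_gap': 0.08544831504867688}
scene {'camera_matrix': [[379.7709, 0.0, 279.9946], [0.0, 379.7709, 204.9197], [0.0, 0.0, 1.0]], 'k1': 0.033, 'position': [0.1217, 0.2823, 0.7613], 'rotation': [-141.1593, 0.2766, -124.1206]}
key_red [(np.float64(0.83), [334.0, 164.0, 354.0, 188.0]), (np.float64(0.83), [186.0, 175.0, 203.0, 214.0])]
key_block [(np.float64(0.61), [323.0, 178.0, 391.0, 250.0]), (np.float64(0.26), [205.0, 211.0,
[... 281 characters left out ...]
, 1.0]], 'k1': 0.0236, 'position': [0.3679, -0.039, 1.1141], 'rotation': [-168.7461, 1.784, -90.6973]}
key_red [(np.float64(0.67), [219.0, 134.0, 234.0, 164.0]), (np.float64(0.64), [352.0, 212.0, 369.0, 232.0])]
key_block [(np.float64(0.87), [343.0, 208.0, 374.0, 287.0])]
foot [(np.float64(0.69), [217.0, 203.0, 277.0, 262.0]), (np.float64(0.63), [244.0, 228.0, 253.0, 244.0]), (np.float64(0.54), [356.0, 237.0, 374.0, 254.0])]
key_blue [(np.float64(0.58), [352.0, 262.0, 369.0, 276.0]), (np.float64(0.54), [216.0, 205.0, 279.0, 265.0]), (np.float64(0.35), [349.0, 213.0, 374.0, 230.0]), (np.float64(0.34), [242.0, 229.0, 252.0, 242.0])]
key_yellow [(np.float64(0.71), [353.0, 237.0, 371.0, 254.0])]
```

```bash
python3 - <<'E'
import cv2,numpy as np
a=cv2.imread("pics/top0.png");b=cv2.imread("pics/scene0.png")
a=cv2.resize(a[110:310,180:450],None,fx=2.9,fy=2.9,interpolation=cv2.INTER_CUBIC)
cv2.imwrite("pics/topc.png",a)
cv2.imwrite("pics/scenec.png",cv2.resize(b[120:340,160:440],None,fx=2.7,fy=2.7))
E
```

```text
(no output)
```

View pics/topc.png

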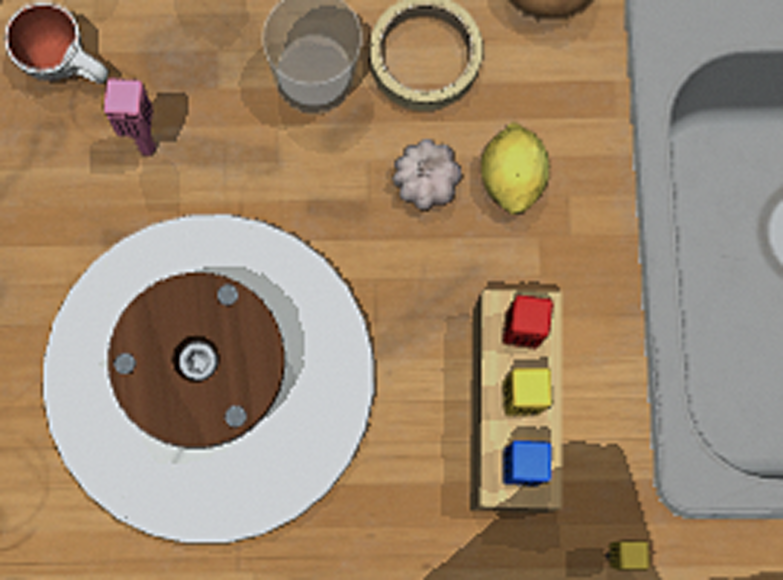

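View pics/scenec.png

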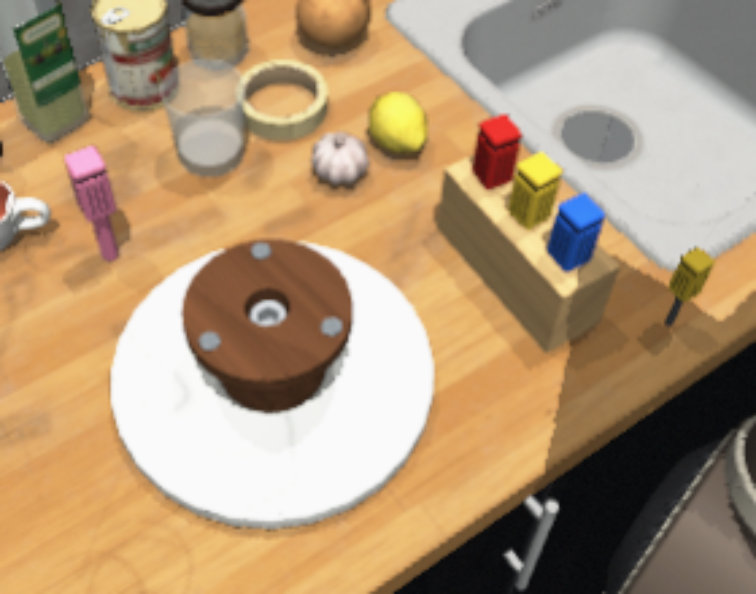

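The red key stands at the block's far end, at about (363,218) in the top image. The foot's socket is at about (248,234). The pink key and the small yellow key are decoys.

```bash
cat > h.py <<'E'
from cell import r
import cv2,numpy as np
from scipy.spatial.transform import Rotation as R
def pose(p): return R.from_euler('xyz',p["rotation"],degrees=True).as_matrix(),np.array(p["position"])
def ray(p,uv):
    K=np.array(p["camera_matrix"]);uv=np.atleast_2d(uv).astype(float)
    d=(uv-K[:2,2])/K[0,0];x=d.copy()
    for _ in range(8): x=d/(1+p["k1"]*(x**2).sum(1,keepdims=True))
    return np.c_[x,np.ones(len(x))]
def toz(p,uv,z):
    M,t=pose(p);d=ray(p,uv)@M.T
    return t+d*((z-t[2])/d[:,2])[:,None]
def proj(p,X):
    M,t=pose(p);c=(np.atleast_2d(X)-t)@M;s=c[:,:2]/c[:,2:]
    s=s*(1+p["k1"]*(s**2).sum(1,keepdims=True));K=np.array(p["camera_matrix"]);return s*K[0,0]+K[:2,2]
def colour(im,lo,hi):
    return cv2.inRange(cv2.cvtColor(im,cv2.COLOR_RGB2HSV),lo,hi)
def tool(): 
    s=r.sense();return s,R.from_euler('xyz',s["tool_rot"],degrees=True).as_matrix(),np.array(s["position"])
def to_tool(P):
    s,M,t=tool();return (np.array(P)-t)@M*10
E
python3 - <<'E'
from h import *
p=r.camera_params("top");im=cv2.imread("pics/top0.png")[...,::-1].copy()
ps=r.camera_params("scene")
hsv=cv2.cvtColor(im,cv2.COLOR_RGB2HSV)
for n,(lo,hi),x0 in(("red",((0,180,60),(6,255,255)),345),("yel",((24,150,60),(32,255,255)),345),("blue",((100,150,60),(125,255,255)),345)):
    m=cv2.inRange(hsv,lo,hi);m[:,:x0]=0;m[:,380:]=0
    ys,xs=np.nonzero(m);V=hsv[ys,xs,2];th=(np.percentile(V,90)+np.percentile(V,10))/2
    ys,xs=ys[V>th],xs[V>th]
    P=toz(p,np.c_[xs,ys],.147)
    rc=cv2.minAreaRect((P[:,:2]*1000).astype(np.float32));print(n,len(xs),rc,P.mean(0).round(4))
print("bolt",toz(p,[[248,234.5]],.1))
# foot circle
m=r.camera("top") is None
E
```

```text
red 145 ((540.7020263671875, -174.02902221679688), (25.829647064208984, 25.481945037841797), 81.72825622558594) [ 0.5405 -0.1734  0.147 ]
yel 205 ((579.7260131835938, -170.52992248535156), (206.944091796875, 36.46120071411133), 3.670442581176758) [ 0.6047 -0.1673  0.147 ]
blue 171 ((437.2154541015625, -169.28724670410156), (24.305450439453125, 26.42597770690918), 87.54051971435547) [ 0.4371 -0.1691  0.147 ]
bolt [[0.51793709 0.07060909 0.1       ]]
```

Call:
servo_tool(targets=[{"xyz": [0.45,-0.29,-0.06],"dr": [0,0,0],"fingers": 0},{"xyz": [0.9,-0.57,-0.12],"dr": [0,0,0],"fingers": 0}])

```text
clock: 0.9
position: [0.2663, -0.5092, 0.2573]
tool_rot: [-180.0, -0.0, 18.4]
ft_force: [1.1, 0.3, 0.9]
finger_gap: 0.0855
gripper_force: 0.0
```

Call:
servo_tool(targets=[{"xyz": [0.45,-0.29,-0.06],"dr": [0,0,0],"fingers": 0},{"xyz": [0.9,-0.57,-0.12],"dr": [0,0,0],"fingers": 0}])

```text
clock: 1.15
position: [0.3341, -0.4259, 0.2697]
tool_rot: [180.0, -0.0, 18.5]
ft_force: [0.3, -0.2, -0.7]
finger_gap: 0.0856
gripper_force: 0.0
```

Call:
servo_tool(targets=[{"xyz": [0.45,-0.29,-0.06],"dr": [0,0,0],"fingers": 0},{"xyz": [0.9,-0.57,-0.12],"dr": [0,0,0],"fingers": 0}])

```text
clock: 1.4
position: [0.4013, -0.3431, 0.2818]
tool_rot: [180.0, -0.0, 18.5]
ft_force: [1.3, -0.3, -0.6]
finger_gap: 0.085
gripper_force: 0.0
```

```bash
python3 - <<'E'
from h import *
s,M,t=tool();p=r.camera_params("wrist");C,c=pose(p)
print(s["clock"],t,s["tool_rot"],s["joint_positions"].round(1));print(p["camera_matrix"],p["k1"],"cam in tool",((c-t)@M).round(4));print((M.T@C).round(3))
E
```

```text
1.4 [ 0.40134931 -0.34314437  0.28179853] [ 1.79952194e+02 -2.71599875e-02  1.85406896e+01] [-45.3   4.9 104.5   0.   70.5  26.2]
[[302.45346201   0.         280.07700263]
 [  0.         302.45346201 211.32803232]
 [  0.           0.           1.        ]] -0.05983770957231174 cam in tool [ 0.0687  0.0006 -0.1292]
[[ 0.001 -0.963 -0.269]
 [ 1.     0.001 -0.   ]
 [ 0.    -0.269  0.963]]
```

Call:
servo_tool(targets=[{"xyz": [0.47,-0.29,-0.05],"dr": [0,0,0],"fingers": 0},{"xyz": [0.93,-0.58,-0.1],"dr": [0,0,0],"fingers": 0}])

```text
clock: 1.65
position: [0.4712, -0.2585, 0.2918]
tool_rot: [179.9, -0.0, 18.5]
ft_force: [0.3, -0.0, 0.2]
finger_gap: 0.0851
gripper_force: 0.0
```

Call:
servo_tool(targets=[{"xyz": [0.47,-0.29,-0.05],"dr": [0,0,-0.11],"fingers": 0},{"xyz": [0.93,-0.58,-0.1],"dr": [0,0,-0.22],"fingers": 0},{"xyz": [0.93,-0.58,-0.1],"dr": [0,0,-0.33],"fingers": 0},{"xyz": [0.93,-0.58,-0.1],"dr": [0,0,-0.44],"fingers": 0},{"xyz": [0.93,-0.58,-0.1],"dr": [0,0,-0.55],"fingers": 0},{"xyz": [0.93,-0.58,-0.1],"dr": [0,0,-0.66],"fingers": 0},{"xyz": [0.93,-0.58,-0.1],"dr": [0,0,-0.77],"fingers": 0},{"xyz": [0.93,-0.58,-0.1],"dr": [0,0,-0.86],"fingers": 0}])

```text
clock: 2.65
position: [0.5398, -0.1753, 0.3014]
tool_rot: [180.0, 0.0, 96.2]
ft_force: [-1.1, 0.1, 0.8]
finger_gap: 0.0853
gripper_force: 0.0
```

Call:
servo_tool(targets=[{"xyz": [0,0,0],"dr": [0,0,-0.11],"fingers": 0},{"xyz": [0,0,0],"dr": [0,0,-0.22],"fingers": 0},{"xyz": [0,0,0],"dr": [0,0,-0.33],"fingers": 0},{"xyz": [0,0,0],"dr": [0,0,-0.44],"fingers": 0},{"xyz": [0,0,0],"dr": [0,0,-0.55],"fingers": 0},{"xyz": [0,0,0],"dr": [0,0,-0.66],"fingers": 0},{"xyz": [0,0,0],"dr": [0,0,-0.77],"fingers": 0},{"xyz": [0,0,0],"dr": [0,0,-0.84],"fingers": 0},{"xyz": [0,0,0],"dr": [0,0,-0.84],"fingers": 0}])

```text
clock: 3.78
position: [0.5398, -0.1754, 0.3014]
tool_rot: [-180.0, 0.0, 171.5]
ft_force: [0.8, -1.4, -0.7]
finger_gap: 0.0856
gripper_force: 0.0
```

```bash
cat > keyfit.py <<'E'
from h import *
s,M,t=tool();im=r.camera("wrist");p=r.camera_params("wrist")
cv2.imwrite("pics/w_key.png",im[...,::-1])
print(s["clock"],t.round(4),s["tool_rot"].round(2),s["joint_positions"].round(1))
hsv=cv2.cvtColor(im,cv2.COLOR_RGB2HSV)
for n,lo,hi in(("red",(0,180,60),(6,255,255)),("yel",(24,150,60),(32,255,255)),("blue",(100,150,60),(125,255,255))):
    m=cv2.inRange(hsv,lo,hi);k,l,st,_=cv2.connectedComponentsWithStats(m)
    if k<2: continue
    i=1+np.argmax(st[1:,4]);m=l==i
    V=hsv[...,2];th,_=cv2.threshold(V[m].reshape(-1,1),0,255,cv2.THRESH_OTSU)
    ys,xs=np.nonzero(m&(V>th));P=toz(p,np.c_[xs,ys],.147)
    rc=cv2.minAreaRect((P[:,:2]*1000).astype(np.float32))
    print(n,st[i],len(xs),th,np.round(rc[0],1),np.round(rc[1],1),round(rc[2],1),"tool",to_tool([rc[0][0]/1e3,rc[0][1]/1e3,.147]).round(3))
E
python3 keyfit.py
```

```text
3.775 [ 0.5398 -0.1754  0.3014] [-1.8000e+02  1.0000e-02  1.7148e+02] [ -22.4    8.6   98.1   -0.    73.3 -103.9]
red [266 180  28  37 838] 644 104.0 [ 543.7 -177.2] [25.4 24.9] 81.5 tool [-0.041 -0.012  1.543]
yel [ 271  255   36   46 1210] 683 167.0 [ 628.  -174.6] [23.  46.5] 78.0 tool [-0.871  0.139  1.544]
blue [252  74  32  35 952] 829 113.0 [ 439.1 -171.7] [25.4 24.8] 84.6 tool [ 1.001 -0.113  1.543]
```

View pics/w_key.png

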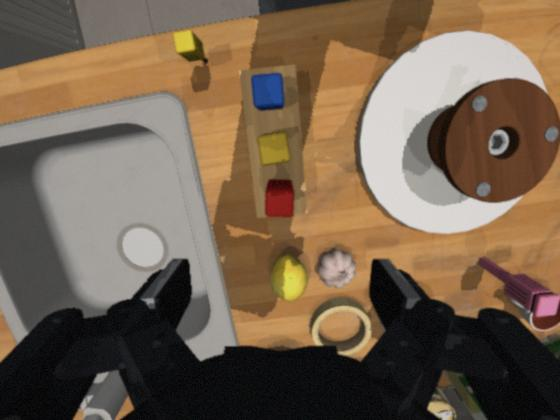

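Call:
servo_tool(targets=[{"xyz": [-0.02,-0.01,0.5],"dr": [0,0,0],"fingers": 0},{"xyz": [-0.04,-0.01,1.0],"dr": [0,0,0],"fingers": 0},{"xyz": [-0.04,-0.01,1.0],"dr": [0,0,0],"fingers": 0}])

```text
clock: 4.2
position: [0.54, -0.1755, 0.1967]
tool_rot: [179.9, -0.6, 171.5]
ft_force: [-0.7, 0.3, 0.2]
finger_gap: 0.0853
gripper_force: 0.0
```

```bash
python3 keyfit.py
```

```text
4.2 [ 0.54   -0.1755  0.1967] [179.85  -0.6  171.48] [ -22.4   14.7  103.4    0.    62.5 -103.9]
red [ 257  202   44   61 2003] 1519 94.0 [ 546.7 -178.6] [27.5 26.2] 81.5 tool [-0.049 -0.016  0.528]
yel [ 267  294   47   57 1994] 693 171.0 [ 609.5 -171.3] [15.5 38.9] 81.1 tool [-0.659  0.149  0.526]
blue [ 235   42   50   61 2603] 2258 104.0 [ 441.5 -173.3] [26.3 25.9] 86.1 tool [ 0.999 -0.119  0.533]
```

View pics/w_key.png

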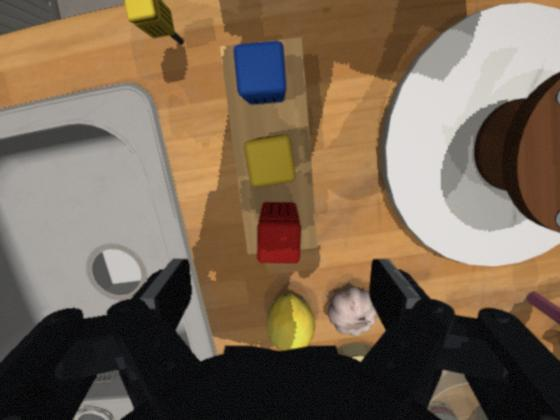

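Call:
servo_tool(targets=[{"xyz": [-0.03,-0.01,0],"dr": [0,0,0],"fingers": 0},{"xyz": [-0.03,-0.01,0],"dr": [0,0,0],"fingers": 0},{"xyz": [-0.03,-0.01,0],"dr": [0,0,0],"fingers": 0}])

```text
clock: 4.62
position: [0.5475, -0.1788, 0.2031]
tool_rot: [-180.0, 0.2, 171.5]
ft_force: [0.0, -0.0, -0.1]
finger_gap: 0.0852
gripper_force: 0.0
```

```bash
python3 keyfit.py
```

```text
4.625 [ 0.5475 -0.1788  0.2031] [-1.7996e+02  1.7000e-01  1.7154e+02] [ -22.4   14.7  102.6    0.    62.5 -104. ]
red [ 262  190   42   57 1917] 1518 88.0 [ 542.4 -176.7] [26.2 26.1] 80.8 tool [0.051 0.012 0.556]
yel [ 270  282   46   59 1955] 798 172.0 [ 609.1 -172. ] [15.8 43.7] 79.4 tool [-0.602  0.158  0.557]
blue [ 240   28   50   63 2566] 2188 103.0 [ 439.1 -172.1] [25.9 25.4] 86.2 tool [ 1.079 -0.093  0.554]
```

Call:
servo_tool(targets=[{"xyz": [0.04,0.01,0.4],"dr": [0,0,0],"fingers": 0},{"xyz": [0.04,0.01,0.8],"dr": [0,0,0],"fingers": 0},{"xyz": [0.04,0.01,0.87],"dr": [0,0,0],"fingers": 0},{"xyz": [0.04,0.01,0.87],"dr": [0,0,0],"fingers": 0},{"xyz": [0.04,0.01,0.87],"dr": [0,0,0],"fingers": 1},{"xyz": [0.04,0.01,0.87],"dr": [0,0,0],"fingers": 1},{"xyz": [0.04,0.01,0.87],"dr": [0,0,0],"fingers": 1},{"xyz": [0.04,0.01,0.87],"dr": [0,0,0],"fingers": 1}])

```text
clock: 5.68
position: [0.5434, -0.1771, 0.1153]
tool_rot: [-180.0, 0.1, 171.5]
ft_force: [-0.9, 0.5, 2.1]
finger_gap: 0.0272
gripper_force: 59.3
```

```bash
python3 keyfit.py; python3 -c "
from h import *
s=r.sense();print(s['ft_force'],s['wrist_torque'],s['finger_gap'],s['gripper_force'])"
```

```text
5.675 [ 0.5434 -0.1771  0.1153] [-1.7998e+02  1.1000e-01  1.7155e+02] [ -22.4   20.8  106.2    0.    52.9 -104. ]
red [ 243  275   75   69 4566] 3960 92.0 [ 542.7 -177.4] [26.5 26.5] 81.5 tool [ 0.006 -0.004 -0.317]
yel [ 219  129   91   90 5086] 4340 147.0 [ 491.  -174.8] [24.8 24.8] 0.2 tool [ 0.522 -0.055 -0.318]
blue [ 200    0   95   81 6346] 4297 111.0 [ 446.9 -172.6] [26.3 16.8] 85.8 tool [ 0.961 -0.097 -0.319]
[-0.16169715 -0.20727319  3.92406738] [ 0.02376975  0.01228312 -0.00678173] 0.027281563542884482 59.27589297294617
```

View pics/w_key.png

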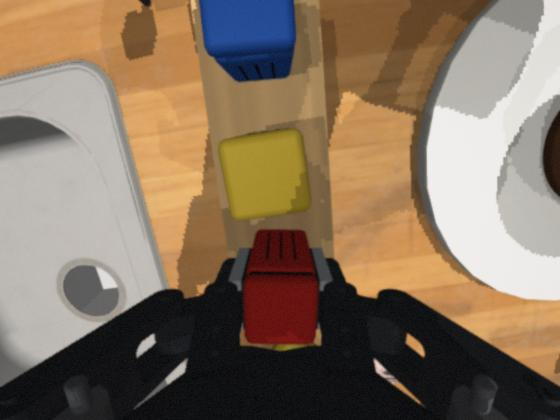

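Call:
servo_tool(targets=[{"xyz": [0,0,-0.3],"dr": [0,0,0],"fingers": 1},{"xyz": [0,0,-0.6],"dr": [0,0,0],"fingers": 1},{"xyz": [0,0,-1.0],"dr": [0,0,0],"fingers": 1}])

```text
clock: 6.1
position: [0.5412, -0.1763, 0.2135]
tool_rot: [179.9, -0.2, 171.6]
ft_force: [-1.4, 0.2, -1.0]
finger_gap: 0.0273
gripper_force: 59.4
```

Call:
servo_tool(targets=[{"xyz": [0,0.3,-0.2],"dr": [0,0,0],"fingers": 1},{"xyz": [0,0.8,-0.2],"dr": [0,0,0],"fingers": 1}])

```text
clock: 6.35
position: [0.5558, -0.0984, 0.2366]
tool_rot: [-180.0, 0.3, 171.4]
ft_force: [1.0, 0.3, -1.9]
finger_gap: 0.0272
gripper_force: 59.4
```

Call:
servo_tool(targets=[{"xyz": [-0.04,0.5,0],"dr": [0,0,0],"fingers": 1},{"xyz": [-0.08,0.9,0],"dr": [0,0,0],"fingers": 1}])

```text
clock: 6.6
position: [0.5751, -0.008, 0.2337]
tool_rot: [180.0, -0.1, 171.6]
ft_force: [0.3, -0.5, -2.0]
finger_gap: 0.0272
gripper_force: 59.4
```

Call:
servo_tool(targets=[{"xyz": [0,0.4,0],"dr": [0,0,0],"fingers": 1},{"xyz": [0,0.7,0],"dr": [0,0,0],"fingers": 1},{"xyz": [0,0.7,0],"dr": [0,0,0],"fingers": 1},{"xyz": [0,0.7,0],"dr": [0,0,0],"fingers": 1},{"xyz": [0,0.7,0],"dr": [0,0,0],"fingers": 1}])

```text
clock: 7.22
position: [0.5855, 0.0584, 0.234]
tool_rot: [-180.0, -0.0, 171.5]
ft_force: [0.5, -0.3, -1.0]
finger_gap: 0.027
gripper_force: 59.5
```

```bash
python3 - <<'E'
from h import *
s,M,t=tool();im=r.camera("wrist");p=r.camera_params("wrist")
np.save("w2.npy",im);import pickle;pickle.dump(p,open("w2.pkl","wb"))
print(s["clock"],t.round(4),s["tool_rot"].round(2),s["joint_positions"].round(1),s["finger_gap"],s["ft_force"].round(1))
uv=proj(p,[.518,.0706,.1])[0];print(uv)
# rectified top-down view at z=.1: 0.1 mm/px, 50 mm
N=500;g=np.stack(np.meshgrid(.518+(np.arange(N)-250)*1e-4,.0706+(np.arange(N)-250)*1e-4),-1)
q=proj(p,np.c_[g.reshape(-1,2),np.full(N*N,.1)]).reshape(N,N,2).astype(np.float32)
o=cv2.remap(im,q[...,0],q[...,1],cv2.INTER_CUBIC);cv2.imwrite("pics/sock.png",o[...,::-1])
E
```

```text
7.225 [0.5855 0.0584 0.234 ] [-1.7997e+02 -3.0000e-02  1.7149e+02] [  1.5  14.3  99.3  -0.   66.5 -80. ] 0.0270398494308858 [ 0.5 -0.3 -1. ]
[282.87629197 125.69887348]
```

View pics/sock.png

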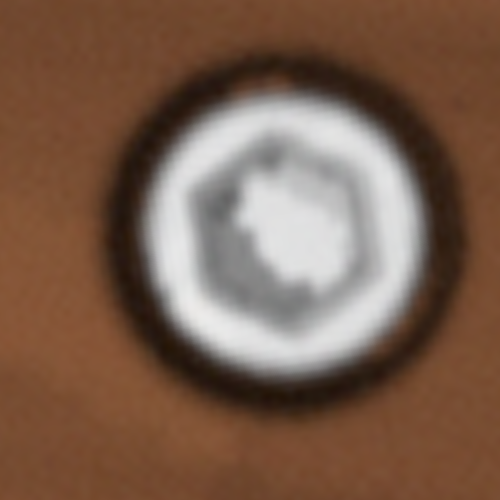

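```bash
cat > sock.py <<'E'
from h import *
import pickle
from scipy.optimize import minimize
def fit(im,p,c0,z):
    N=500;g=np.stack(np.meshgrid(c0[0]+(np.arange(N)-250)*1e-4,c0[1]+(np.arange(N)-250)*1e-4),-1)
    q=proj(p,np.c_[g.reshape(-1,2),np.full(N*N,z)]).reshape(N,N,2).astype(np.float32)
    o=cv2.remap(im,q[...,0],q[...,1],cv2.INTER_CUBIC);G=cv2.cvtColor(o,cv2.COLOR_RGB2GRAY)
    m=(G>130).astype(np.uint8);cs,_=cv2.findContours(m,cv2.RETR_EXTERNAL,cv2.CHAIN_APPROX_NONE)
    c=max(cs,key=cv2.contourArea);e=cv2.fitEllipse(c)
    W=lambda e:np.array(c0[:2])+(np.array(e)-250)*1e-4
    # hexagon mouth: score = mean gray just outside minus just inside the outline
    F=cv2.GaussianBlur(G,(0,0),4).astype(np.float32);u=np.linspace(-.8,.8,40)
    def score(v,a=94):
        cx,cy,th=v;S=0
        for k in range(6):
            t=np.radians(th+60*k);n=np.array([np.cos(t),np.sin(t)]);d=np.array([-n[1],n[0]])
            L=np.outer(u*a/np.sqrt(3),d)+[cx,cy]
            for w,sg in((6,1),(-6,-1)):
                xy=(L+(a+w)*n).astype(np.float32)
                S+=sg*cv2.remap(F,xy[:,0],xy[:,1],cv2.INTER_LINEAR).mean()
        return -S
    best=min((minimize(score,[e[0][0],e[0][1]-3,th],method="Nelder-Mead",options=dict(initial_simplex=[[e[0][0]+a,e[0][1]-3+b,th+t] for a,b,t in((0,0,0),(6,0,0),(0,6,0),(0,0,6))])) for th in range(-30,30,10)),key=lambda x:x.fun)
    return W(e[0]),e[1],W(best.x[:2]),(best.x[2]+30)%60-30,best.fun
if __name__=="__main__":
    im=np.load("w2.npy");p=pickle.load(open("w2.pkl","rb"))
    print(fit(im,p,(.518,.0706),.0998))
    t=r.camera_params("top");it=r.camera("top")
    print(fit(it,t,(.518,.0706),.0998))
    cv2.imwrite("pics/scene2.png",cv2.resize(r.camera("scene")[130:290,180:340,::-1],None,fx=3.7,fy=3.7,interpolation=cv2.INTER_CUBIC))
E
python3 sock.py
```

```text
(array([0.52138175, 0.06898247]), (272.81195068359375, 274.42401123046875), array([0.52154842, 0.06889992]), np.float64(-6.886100873424841), np.float64(-235.16073608398438))
(array([0.51281552, 0.08785542]), (28.455114364624023, 239.37905883789062), array([0.51364804, 0.09290796]), np.float64(-2.3305898413020003), np.float64(-13.788642883300781))
```

View pics/scene2.png

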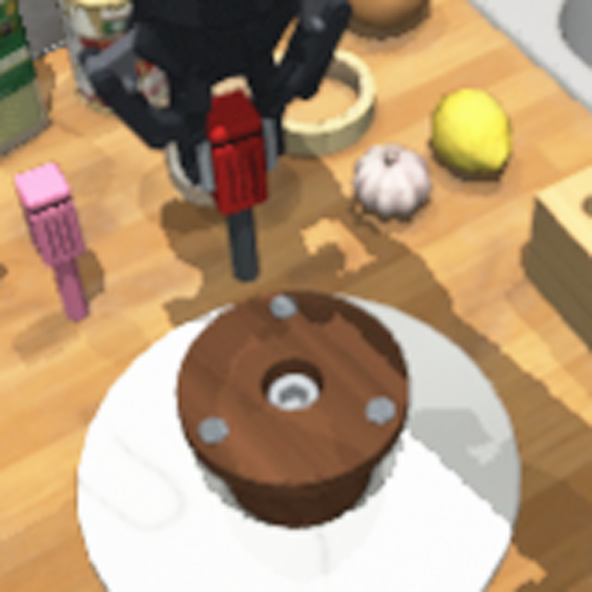

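Call:
servo_tool(targets=[{"xyz": [0.3,0.01,0],"dr": [0,0,-0.11],"fingers": 1},{"xyz": [0.65,0.02,0],"dr": [0,0,-0.22],"fingers": 1},{"xyz": [0.65,0.02,0],"dr": [0,0,-0.33],"fingers": 1},{"xyz": [0.65,0.02,0.1],"dr": [0,0,-0.44],"fingers": 1},{"xyz": [0.65,0.02,0.15],"dr": [0,0,-0.55],"fingers": 1},{"xyz": [0.65,0.02,0.19],"dr": [0,0,-0.66],"fingers": 1},{"xyz": [0.65,0.02,0.19],"dr": [0,0,-0.66],"fingers": 1},{"xyz": [0.65,0.02,0.19],"dr": [0,0,-0.66],"fingers": 1},{"xyz": [0.65,0.02,0.19],"dr": [0,0,-0.66],"fingers": 1}])

```text
clock: 8.5
position: [0.5221, 0.0708, 0.2156]
tool_rot: [-180.0, 0.0, -129.1]
ft_force: [1.4, -0.3, -1.1]
finger_gap: 0.0278
gripper_force: 59.6
```

```bash
cat > st.py <<'E'
from h import *
s,M,t=tool()
print("clk",s["clock"],"pos",t.round(4),"rot",s["tool_rot"].round(2),"j",s["joint_positions"].round(1),"F",s["ft_force"].round(1),"T",s["wrist_torque"].round(3),"gap",round(s["finger_gap"],4))
# key tip and offset from the socket, tool units
print("to socket tool units",((np.array([.5219,.0698,.2003])-t)@M*10).round(3))
E
python3 st.py; python3 keyfit.py
```

```text
clk 8.5 pos [0.5221 0.0708 0.2156] rot [-1.7997e+02  3.0000e-02 -1.2914e+02] j [   3.     8.7  108.4    0.    62.9 -137.9] F [ 1.4 -0.3 -1.1] T [-0.011 -0.012  0.03 ] gap 0.0278
to socket tool units [ 0.009 -0.005  0.153]
8.5 [0.5221 0.0708 0.2156] [-1.7997e+02  3.0000e-02 -1.2914e+02] [   3.     8.7  108.4    0.    62.9 -137.9]
red [ 243  275   75   69 4579] 4034 92.0 [564.3 122.3] [55.8 53.6] 48.9 tool [-0.666 -0.004  0.686]
yel [   0   77   38   58 1864] 1117 166.0 [ 605.1 -105.4] [36.2 19.5] 39.1 tool [ 0.844 -1.757  0.686]
```

Call:
servo_tool(targets=[{"xyz": [0.01,-0.005,0.1],"dr": [0,0,0],"fingers": 1},{"xyz": [0.01,-0.005,0.15],"dr": [0,0,0],"fingers": 1},{"xyz": [0.01,-0.005,0.18],"dr": [0,0,0],"fingers": 1},{"xyz": [0.01,-0.005,0.2],"dr": [0,0,0],"fingers": 1},{"xyz": [0.01,-0.005,0.2],"dr": [0,0,0],"fingers": 1}])

```text
clock: 9.18
position: [0.5215, 0.0699, 0.1951]
tool_rot: [180.0, -0.0, -129.0]
ft_force: [0.1, -0.1, -0.5]
finger_gap: 0.0276
gripper_force: 59.6
```

```bash
python3 st.py
```

```text
clk 9.175 pos [0.5215 0.0699 0.1951] rot [ 1.7999e+02 -1.0000e-02 -1.2905e+02] j [   2.9   10.   109.4   -0.    60.6 -138.1] F [ 0.1 -0.1 -0.5] T [-0.07  -0.003 -0.002] gap 0.0276
to socket tool units [-0.002 -0.003 -0.052]
```

Call:
servo_tool(targets=[{"xyz": [0,0,0.03],"dr": [0,0,0],"fingers": 1},{"xyz": [0,0,0.05],"dr": [0,0,0],"fingers": 1},{"xyz": [0,0,0.07],"dr": [0,0,0],"fingers": 1},{"xyz": [0,0,0.07],"dr": [0,0,0],"fingers": 1}])

```text
clock: 9.68
position: [0.5215, 0.0699, 0.1881]
tool_rot: [180.0, -0.0, -129.0]
ft_force: [-0.2, -0.7, -0.5]
finger_gap: 0.0272
gripper_force: 59.6
```

```bash
python3 st.py
```

```text
clk 9.675 pos [0.5215 0.0699 0.1881] rot [ 180.     -0.   -129.05] j [   2.9   10.5  109.7    0.    59.8 -138.1] F [-0.2 -0.7 -0.5] T [-0.033  0.033 -0.014] gap 0.0272
to socket tool units [-0.002 -0.003 -0.122]
```

Call:
servo_tool(targets=[{"xyz": [0,0,0.01],"dr": [0,0,0.05],"fingers": 1},{"xyz": [0,0,0.01],"dr": [0,0,0.15],"fingers": 1},{"xyz": [0,0,0.01],"dr": [0,0,0.25],"fingers": 1},{"xyz": [0,0,0.01],"dr": [0,0,0.35],"fingers": 1},{"xyz": [0,0,0.01],"dr": [0,0,0.45],"fingers": 1},{"xyz": [0,0,0.015],"dr": [0,0,0.55],"fingers": 1},{"xyz": [0,0,0.015],"dr": [0,0,0.65],"fingers": 1},{"xyz": [0,0,0.015],"dr": [0,0,0.75],"fingers": 1},{"xyz": [0,0,0.015],"dr": [0,0,0.85],"fingers": 1},{"xyz": [0,0,0.015],"dr": [0,0,0.95],"fingers": 1},{"xyz": [0,0,0.015],"dr": [0,0,1.0],"fingers": 1}])

```text
clock: 11.05
position: [0.5213, 0.0691, 0.1866]
tool_rot: [-179.9, 0.0, 140.8]
ft_force: [-0.5, -2.0, -2.3]
finger_gap: 0.0274
gripper_force: 59.3
```

```bash
python3 st.py
```

```text
clk 11.05 pos [0.5213 0.0691 0.1866] rot [-1.7989e+02  4.0000e-02  1.4082e+02] j [ 2.900e+00  1.060e+01  1.098e+02 -1.000e-01  5.960e+01 -4.790e+01] F [-0.5 -2.  -2.3] T [-0.44   0.072  0.049] gap 0.0274
to socket tool units [-0.     0.009 -0.137]
```

Call:
servo_tool(targets=[{"xyz": [0,0,0],"dr": [0,0,0.1],"fingers": 1},{"xyz": [0,0,0],"dr": [0,0,0.2],"fingers": 1},{"xyz": [0,0,0],"dr": [0,0,0.3],"fingers": 1},{"xyz": [0,0,0],"dr": [0,0,0.4],"fingers": 1},{"xyz": [0,0,0.005],"dr": [0,0,0.5],"fingers": 1},{"xyz": [0,0,0.005],"dr": [0,0,0.6],"fingers": 1},{"xyz": [0,0,0.005],"dr": [0,0,0.7],"fingers": 1},{"xyz": [0,0,0.01],"dr": [0,0,0.8],"fingers": 1},{"xyz": [0,0,0.01],"dr": [0,0,0.9],"fingers": 1},{"xyz": [0,0,0.01],"dr": [0,0,1.0],"fingers": 1}])

```text
clock: 12.3
position: [0.5207, 0.0692, 0.1858]
tool_rot: [-179.9, 0.2, 50.7]
ft_force: [-2.6, -1.2, 0.4]
finger_gap: 0.0277
gripper_force: 59.6
```

```bash
python3 st.py
```

```text
clk 12.3 pos [0.5207 0.0692 0.1858] rot [-1.7995e+02  1.6000e-01  5.0690e+01] j [ 2.900e+00  1.070e+01  1.098e+02 -1.000e-01  5.960e+01  4.220e+01] F [-2.6 -1.2  0.4] T [-0.362  0.457  0.065] gap 0.0277
to socket tool units [ 0.012  0.006 -0.146]
```

Call:
servo_tool(targets=[{"xyz": [0,0,0],"dr": [0,0,0.1],"fingers": 1},{"xyz": [0,0,0],"dr": [0,0,0.2],"fingers": 1},{"xyz": [0,0,0],"dr": [0,0,0.3],"fingers": 1},{"xyz": [0,0,0.005],"dr": [0,0,0.4],"fingers": 1},{"xyz": [0,0,0.005],"dr": [0,0,0.5],"fingers": 1},{"xyz": [0,0,0.005],"dr": [0,0,0.6],"fingers": 1},{"xyz": [0,0,0.005],"dr": [0,0,0.68],"fingers": 1},{"xyz": [0,0,0.005],"dr": [0,0,0.68],"fingers": 1}])

```text
clock: 13.3
position: [0.5207, 0.0696, 0.1852]
tool_rot: [179.9, 0.1, -10.2]
ft_force: [-2.6, -1.6, 0.9]
finger_gap: 0.0275
gripper_force: 59.7
```

Call:
servo_tool(targets=[{"xyz": [0,0,0],"dr": [0,0,0.05],"fingers": 1},{"xyz": [0,0,0],"dr": [0,0,0.1],"fingers": 1},{"xyz": [0,0,0],"dr": [0,0,0.1],"fingers": 1}])

```text
clock: 13.68
position: [0.5207, 0.0697, 0.1851]
tool_rot: [179.9, 0.1, -19.1]
ft_force: [-3.3, -1.3, 1.9]
finger_gap: 0.0271
gripper_force: 59.7
```

```bash
python3 st.py
```

```text
clk 13.675 pos [0.5207 0.0697 0.1851] rot [ 1.7993e+02  1.1000e-01 -1.9090e+01] j [  2.9  10.7 109.9  -0.   59.5 112. ] F [-3.3 -1.3  1.9] T [-0.29   0.82  -0.055] gap 0.0271
to socket tool units [ 0.01  -0.005 -0.152]
```

Call:
servo_tool(targets=[{"xyz": [0,0,0],"dr": [0,0,0.05],"fingers": 1},{"xyz": [0,0,0],"dr": [0,0,0.1],"fingers": 1},{"xyz": [0,0,0],"dr": [0,0,0.15],"fingers": 1}])

```text
clock: 14.05
position: [0.5208, 0.0697, 0.185]
tool_rot: [179.9, 0.1, -32.7]
ft_force: [-2.5, -0.9, 0.8]
finger_gap: 0.0274
gripper_force: 59.4
```

```bash
python3 st.py
```

```text
clk 14.05 pos [0.5208 0.0697 0.185 ] rot [ 1.7992e+02  9.0000e-02 -3.2710e+01] j [  2.9  10.7 109.9  -0.   59.5 125.6] F [-2.5 -0.9  0.8] T [-0.149  0.811  0.158] gap 0.0274
to socket tool units [ 0.009 -0.006 -0.153]
```

Call:
servo_tool(targets=[{"xyz": [0,0,0],"dr": [0,0,0.05],"fingers": 1},{"xyz": [0,0,0],"dr": [0,0,0.1],"fingers": 1},{"xyz": [0,0,0],"dr": [0,0,0.15],"fingers": 1}])

```text
clock: 14.42
position: [0.5208, 0.0698, 0.185]
tool_rot: [179.9, 0.1, -46.1]
ft_force: [-3.3, -0.8, 1.9]
finger_gap: 0.0273
gripper_force: 59.0
```

```bash
python3 st.py
```

```text
clk 14.425 pos [0.5208 0.0698 0.185 ] rot [ 1.799e+02  5.000e-02 -4.613e+01] j [  2.9  10.7 109.9  -0.   59.5 139. ] F [-3.3 -0.8  1.9] T [-0.195  0.681  0.444] gap 0.0273
to socket tool units [ 0.007 -0.007 -0.153]
```

Call:
servo_tool(targets=[{"xyz": [0,0,0],"dr": [0,0,0.05],"fingers": 1},{"xyz": [0,0,0],"dr": [0,0,0.08],"fingers": 1},{"xyz": [0,0,0],"dr": [0,0,0.08],"fingers": 1}])

```text
clock: 14.8
position: [0.5209, 0.0698, 0.185]
tool_rot: [179.9, 0.0, -53.3]
ft_force: [-2.5, -0.2, 1.5]
finger_gap: 0.0274
gripper_force: 59.2
```

```bash
python3 st.py;python3 keyfit.py
```

```text
clk 14.8 pos [0.5209 0.0698 0.185 ] rot [ 1.7991e+02  5.0000e-02 -5.3250e+01] j [  2.9  10.7 109.9  -0.   59.5 146.2] F [-2.5 -0.2  1.5] T [-0.142  0.783  0.299] gap 0.0274
to socket tool units [ 0.006 -0.008 -0.153]
14.8 [0.5209 0.0698 0.185 ] [ 1.7991e+02  5.0000e-02 -5.3250e+01] [  2.9  10.7 109.9  -0.   59.5 146.2]
red [ 243  275   75   69 4603] 165 138.0 [478.3 120.1] [33.7  5.6] 36.6 tool [-0.657  0.04   0.38 ]
blue [551  15   9  25 135] 88 73.0 [ 478.4 -116. ] [ 4.8 11.6] 45.6 tool [1.236 1.452 0.381]
```

View pics/w_key.png

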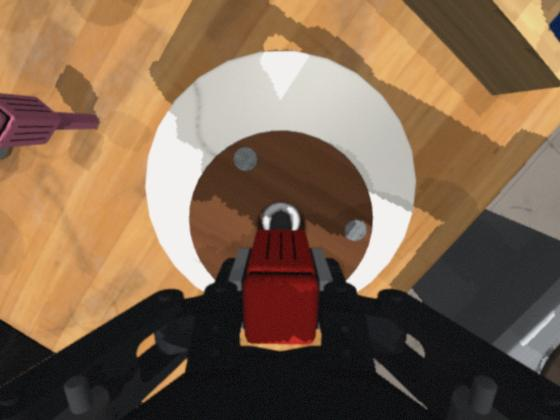

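Call:
servo_tool(targets=[{"xyz": [0,0,0],"dr": [0,0,0.04],"fingers": 1},{"xyz": [0,0,0],"dr": [0,0,0.06],"fingers": 1}])

```text
clock: 15.1
position: [0.5209, 0.0698, 0.185]
tool_rot: [179.9, 0.0, -58.8]
ft_force: [-4.3, -0.3, -0.2]
finger_gap: 0.0272
gripper_force: 59.9
```

```bash
python3 st.py;python3 keyfit.py|grep red
```

```text
clk 15.1 pos [0.5209 0.0698 0.185 ] rot [ 1.7992e+02  4.0000e-02 -5.8820e+01] j [  2.9  10.7 109.9   0.   59.5 151.7] F [-4.3 -0.3 -0.2] T [-0.2    0.948 -0.015] gap 0.0272
to socket tool units [ 0.005 -0.008 -0.153]
red [ 243  229   75  115 6603] 4425 95.0 [500.2 104.3] [45.3 56.6] 29.6 tool [-0.403 -0.001  0.38 ]
```

Call:
servo_tool(targets=[{"xyz": [0,0,0],"dr": [0,0,0.04],"fingers": 1},{"xyz": [0,0,0],"dr": [0,0,0.06],"fingers": 1}])

```text
clock: 15.4
position: [0.521, 0.0698, 0.1849]
tool_rot: [179.9, 0.0, -64.3]
ft_force: [-3.2, -0.7, -0.2]
finger_gap: 0.0276
gripper_force: 59.4
```

```bash
python3 st.py;python3 keyfit.py|grep red
```

```text
clk 15.4 pos [0.521  0.0698 0.1849] rot [ 1.7993e+02  4.0000e-02 -6.4270e+01] j [  2.9  10.7 109.9   0.   59.5 157.1] F [-3.2 -0.7 -0.2] T [-0.168  0.956  0.149] gap 0.0276
to socket tool units [ 0.004 -0.008 -0.154]
red [ 243  229   75  115 6508] 4445 94.0 [504.  106.5] [45.3 56.3] 25.5 tool [-0.404 -0.006  0.38 ]
```

Call:
servo_tool(targets=[{"xyz": [0,0,0],"dr": [0,0,0.04],"fingers": 1},{"xyz": [0,0,0],"dr": [0,0,0.08],"fingers": 1},{"xyz": [0,0,0],"dr": [0,0,0.08],"fingers": 1}])

```text
clock: 15.82
position: [0.5211, 0.0699, 0.1849]
tool_rot: [179.9, 0.0, -71.4]
ft_force: [-4.5, -0.3, -1.3]
finger_gap: 0.0276
gripper_force: 59.7
```

```bash
python3 st.py;python3 -c "
from h import *
print(r.sense()['effort'])
im=r.camera('scene');cv2.imwrite('pics/s3.png',cv2.resize(im[130:290,180:340,::-1],None,fx=3.7,fy=3.7,interpolation=cv2.INTER_CUBIC))"
```

```text
clk 15.825 pos [0.5211 0.0699 0.1849] rot [ 1.7994e+02  3.0000e-02 -7.1390e+01] j [  2.9  10.7 109.9   0.   59.5 164.3] F [-4.5 -0.3 -1.3] T [-0.136  0.995 -0.053] gap 0.0276
to socket tool units [ 0.004 -0.007 -0.154]
[ 2.35336233e-02 -3.49833584e+01 -2.83304393e+01  1.06314928e-01
 -1.59430739e+00  8.07878072e-02]
```

View pics/s3.png

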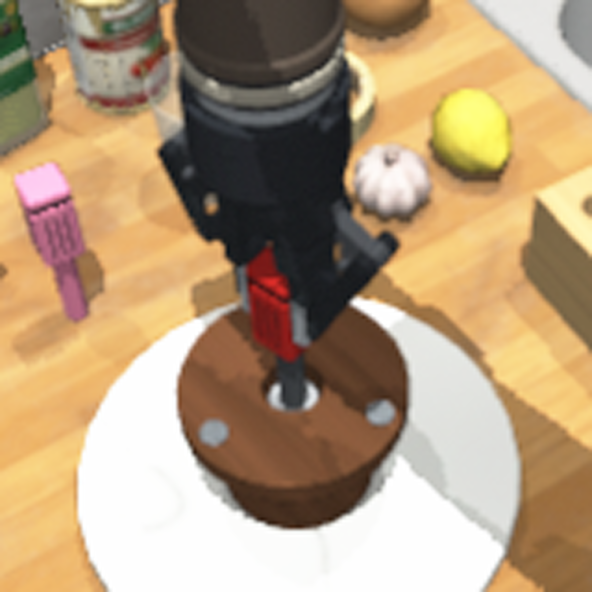

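```bash
python3 - <<'E'
from h import *
import cv2
p=r.camera_params("scene")
a=cv2.imread("pics/scene0.png");b=r.camera("scene")[...,::-1].copy()
b2=b.copy()
ga,gb=[cv2.cvtColor(x,cv2.COLOR_BGR2GRAY).astype(np.float32) for x in(a,b)]
# left pad ~ (180+212/3.7,130+430/3.7), right pad (180+380/3.7,130+410/3.7), marble edge patch
for n,(u,v) in dict(left=(237,246),right=(283,241),rimfront=(258,272),marble_front=(260,312),marble_left=(202,262),lemon=(307,166)).items():
    h=7;pa=ga[v-h:v+h,u-h:u+h];pb=gb[v-h:v+h,u-h:u+h]
    T=np.eye(2,3,dtype=np.float32)
    try:
        cc,T=cv2.findTransformECC(pa,pb,T,cv2.MOTION_TRANSLATION);print(n,T[:,2].round(2),round(cc,3))
    except cv2.error as e: print(n,"fail")
L=toz(p,[[237,246]],.112)[0]
print("expected px for -1 mm:",proj(p,L-[0,0,.001])-proj(p,L))
E
```

```text
left [0.29 0.58] 0.907
right [0.45 1.34] 0.845
rimfront [-0.2   0.09] 0.994
marble_front [-0.46  0.52] 0.908
marble_left fail
lemon fail
expected px for -1 mm: [[0.04580557 0.26882902]]
```

Call:
servo_tool(targets=[{"xyz": [0,0,0],"dr": [0,0,0],"fingers": 1}])

```text
clock: 16.05
position: [0.5211, 0.0699, 0.185]
tool_rot: [179.9, 0.0, -71.4]
ft_force: [-3.6, 0.1, -1.1]
finger_gap: 0.0271
gripper_force: 59.6
```

```bash
python3 st.py; python3 -c "
from h import *
print(r.sense()['effort'][3:])"
```

```text
clk 16.05 pos [0.5211 0.0699 0.185 ] rot [ 1.7994e+02  3.0000e-02 -7.1410e+01] j [  2.9  10.7 109.9   0.   59.5 164.3] F [-3.6  0.1 -1.1] T [-0.119  1.059  0.044] gap 0.0271
to socket tool units [ 0.003 -0.007 -0.153]
[ 0.08477861 -1.72670122 -0.01852266]
```

Call:
servo_tool(targets=[{"xyz": [0,0,0],"dr": [0,0,0],"fingers": 1}])

```text
clock: 16.18
position: [0.5211, 0.0699, 0.185]
tool_rot: [179.9, 0.0, -71.4]
ft_force: [-5.5, 0.6, -1.5]
finger_gap: 0.0275
gripper_force: 59.5
```

```bash
python3 st.py; python3 -c "
from h import *
print(r.sense()['effort'][3:])"
```

```text
clk 16.175 pos [0.5211 0.0699 0.185 ] rot [ 1.7994e+02  2.0000e-02 -7.1430e+01] j [  2.9  10.7 109.9   0.   59.5 164.3] F [-5.5  0.6 -1.5] T [-0.077  1.114 -0.038] gap 0.0275
to socket tool units [ 0.003 -0.007 -0.153]
[ 0.08034023 -1.79401673 -0.01489255]
```

Call:
servo_tool(targets=[{"xyz": [0,0,0],"dr": [0,0,0],"fingers": 0},{"xyz": [0,0,0],"dr": [0,0,0],"fingers": 0},{"xyz": [0,0,0],"dr": [0,0,0],"fingers": 0},{"xyz": [0,0,0],"dr": [0,0,-0.11],"fingers": 0},{"xyz": [0,0,0],"dr": [0,0,-0.22],"fingers": 0},{"xyz": [0,0,0],"dr": [0,0,-0.33],"fingers": 0},{"xyz": [0,0,0],"dr": [0,0,-0.44],"fingers": 0},{"xyz": [0,0,0],"dr": [0,0,-0.55],"fingers": 0},{"xyz": [0,0,0],"dr": [0,0,-0.66],"fingers": 0},{"xyz": [0,0,0],"dr": [0,0,-0.77],"fingers": 0},{"xyz": [0,0,0],"dr": [0,0,-0.88],"fingers": 0},{"xyz": [0,0,0],"dr": [0,0,-1.0],"fingers": 0}])

```text
clock: 17.68
position: [0.5224, 0.0699, 0.1858]
tool_rot: [180.0, -0.1, 18.8]
ft_force: [0.1, 0.1, 1.0]
finger_gap: 0.0853
gripper_force: 0.0
```

```bash
python3 st.py; python3 keyfit.py; cp pics/w_key.png pics/w_rel.png
```

```text
clk 17.675 pos [0.5224 0.0699 0.1858] rot [ 1.7997e+02 -1.2000e-01  1.8850e+01] j [  2.9  10.7 109.8   0.   59.4  74. ] F [0.1 0.1 1. ] T [-0.017 -0.018  0.055] gap 0.0853
to socket tool units [-0.005 -0.001 -0.145]
17.675 [0.5224 0.0699 0.1858] [ 1.7997e+02 -1.2000e-01  1.8850e+01] [  2.9  10.7 109.8   0.   59.4  74. ]
red [ 244  233   75  115 6462] 222 138.0 [455.2  61.5] [10.4 15.9] 19.3 tool [-0.664 -0.14   0.386]
yel [545 106  15  57 561] 226 100.0 [636.2 -58.3] [29.3  4.5] 31.7 tool [0.656 1.583 0.39 ]
```

View pics/w_rel.png

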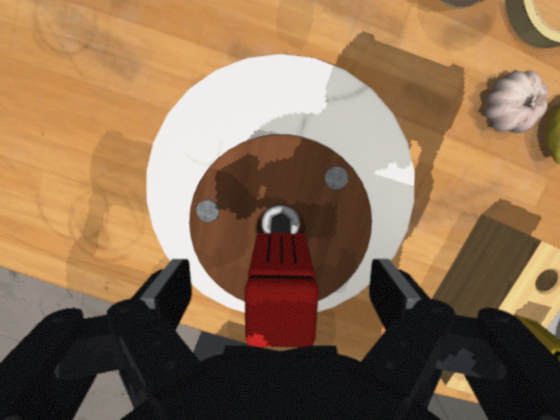

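Call:
servo_tool(targets=[{"xyz": [0,0,0],"dr": [0,0,0],"fingers": 1},{"xyz": [0,0,0],"dr": [0,0,0],"fingers": 1},{"xyz": [0,0,0],"dr": [0,0,0],"fingers": 1},{"xyz": [0,0,0],"dr": [0,0,0],"fingers": 1},{"xyz": [0,0,0],"dr": [0,0,0.05],"fingers": 1},{"xyz": [0,0,0],"dr": [0,0,0.1],"fingers": 1}])

```text
clock: 18.48
position: [0.5214, 0.0698, 0.185]
tool_rot: [180.0, 0.0, 9.3]
ft_force: [0.1, -0.2, -1.6]
finger_gap: 0.0276
gripper_force: 60.2
```

```bash
cat > tq.py <<'E'
from h import *
s=r.sense();print("clk",s["clock"],"yaw",s["tool_rot"].round(2),"j6",s["joint_positions"][5].round(2),"Tz",s["wrist_torque"].round(3),"eff",s["effort"][5].round(3),"F",s["ft_force"].round(1),s["position"].round(4),round(s["finger_gap"],4))
im=r.camera("wrist");m=colour(im,(0,180,60),(6,255,255));m[360:]=0
ys,xs=np.nonzero(m);print("red",len(xs),xs.min(),xs.max(),ys.min(),ys.max(),round(xs.mean(),1))
E
python3 tq.py
```

```text
clk 18.475 yaw [1.7999e+02 2.0000e-02 9.3200e+00] j6 83.57 Tz [-0.037 -0.056  0.069] eff -0.415 F [ 0.1 -0.2 -1.6] [0.5214 0.0698 0.185 ] 0.0276
red 6505 243 317 232 346 280.0
```

Call:
servo_tool(targets=[{"xyz": [0,0,0],"dr": [0,0,0.04],"fingers": 1},{"xyz": [0,0,0],"dr": [0,0,0.07],"fingers": 1}])

```text
clock: 18.77
position: [0.5216, 0.0696, 0.1851]
tool_rot: [180.0, -0.0, 3.2]
ft_force: [0.3, -0.3, -0.1]
finger_gap: 0.0274
gripper_force: 60.2
```

```bash
python3 tq.py
```

```text
clk 18.775 yaw [179.97  -0.     3.16] j6 89.74 Tz [-0.202 -0.125  0.045] eff -0.223 F [ 0.3 -0.3 -0.1] [0.5216 0.0696 0.1851] 0.0274
red 6512 244 317 232 346 280.1
```

Call:
servo_tool(targets=[{"xyz": [0,0,0],"dr": [0,0,0.04],"fingers": 1},{"xyz": [0,0,0],"dr": [0,0,0.07],"fingers": 1}])

```text
clock: 19.08
position: [0.5217, 0.0695, 0.1851]
tool_rot: [179.9, -0.0, -3.1]
ft_force: [0.3, -0.6, -1.4]
finger_gap: 0.0274
gripper_force: 59.8
```

```bash
python3 tq.py
```

```text
clk 19.075 yaw [ 1.7995e+02 -2.0000e-02 -3.0800e+00] j6 95.98 Tz [-0.231 -0.164  0.219] eff -0.067 F [ 0.3 -0.6 -1.4] [0.5217 0.0695 0.1851] 0.0274
red 6491 243 317 232 346 280.1
```

Call:
servo_tool(targets=[{"xyz": [0,0,0],"dr": [0,0,0.04],"fingers": 1},{"xyz": [0,0,0],"dr": [0,0,0.07],"fingers": 1}])

```text
clock: 19.38
position: [0.5217, 0.0694, 0.1851]
tool_rot: [179.9, -0.0, -9.3]
ft_force: [0.4, -1.2, -0.9]
finger_gap: 0.0273
gripper_force: 59.7
```

```bash
python3 tq.py
```

```text
clk 19.375 yaw [ 1.7993e+02 -3.0000e-02 -9.3000e+00] j6 102.23 Tz [-0.33  -0.155  0.32 ] eff 0.123 F [ 0.4 -1.2 -0.9] [0.5217 0.0694 0.1851] 0.0273
red 6515 243 317 232 346 280.0
```

Call:
servo_tool(targets=[{"xyz": [0,0,0],"dr": [0,0,0.03],"fingers": 1},{"xyz": [0,0,0],"dr": [0,0,0.03],"fingers": 1}])

```text
clock: 19.68
position: [0.5217, 0.0694, 0.1852]
tool_rot: [179.9, -0.0, -11.9]
ft_force: [1.4, -1.9, -2.0]
finger_gap: 0.0273
gripper_force: 59.7
```

```bash
python3 tq.py
```

```text
clk 19.675 yaw [ 1.7994e+02 -3.0000e-02 -1.1930e+01] j6 104.85 Tz [-0.52  -0.216  0.312] eff 0.402 F [ 1.4 -1.9 -2. ] [0.5217 0.0694 0.1852] 0.0273
red 6515 243 317 232 346 280.2
```

Call:
servo_tool(targets=[{"xyz": [0,0,0],"dr": [0,0,-0.05],"fingers": 1},{"xyz": [0,0,0],"dr": [0,0,-0.09],"fingers": 1},{"xyz": [0,0,-0.1],"dr": [0,0,-0.09],"fingers": 1},{"xyz": [0,0,-0.25],"dr": [0,0,-0.09],"fingers": 1},{"xyz": [0,0,-0.5],"dr": [0,0,-0.09],"fingers": 1},{"xyz": [-0.35,0,-0.5],"dr": [0,0,-0.09],"fingers": 1},{"xyz": [-0.66,0,-0.5],"dr": [0,0,-0.09],"fingers": 1},{"xyz": [-0.66,0,-0.5],"dr": [0,0,-0.09],"fingers": 1},{"xyz": [-0.66,0,-0.5],"dr": [0,0,-0.09],"fingers": 1}])

```text
clock: 20.85
position: [0.4581, 0.0841, 0.2369]
tool_rot: [-179.9, -0.2, -4.0]
ft_force: [1.7, 0.1, -1.9]
finger_gap: 0.0273
gripper_force: 65.6
```

```bash
python3 tq.py; python3 - <<'E'
from sock import *
im=r.camera("wrist");p=r.camera_params("wrist")
for z in(.0998,.0973): print(fit(im,p,(.521,.069),z))
from h import *
C,c=pose(p);old=pickle.load(open("w2.pkl","rb"));print("cam",c,old["position"])
np.save("w3.npy",im);pickle.dump(p,open("w3.pkl","wb"))
E
```

```text
clk 20.85 yaw [-1.7994e+02 -1.6000e-01 -4.0100e+00] j6 99.01 Tz [-0.012 -0.034 -0.022] eff 0.002 F [ 1.7  0.1 -1.9] [0.4581 0.0841 0.2369] 0.0273
red 6446 243 317 231 345 280.0
(array([0.52148037, 0.0687584 ]), (251.64898681640625, 253.0840301513672), array([0.5213901, 0.0689875]), np.float64(-19.486900368792313), np.float64(-132.1077117919922))
(array([0.52143385, 0.06866779]), (254.00006103515625, 255.50161743164062), array([0.52134018, 0.0689034 ]), np.float64(-19.48880218744483), np.float64(-133.66290283203125))
cam [0.5267081  0.07853935 0.36563477] [0.51878728 0.06809277 0.36333748]
```

Call:
servo_tool(targets=[{"xyz": [0.17,0.42,0],"dr": [0,0,0],"fingers": 1},{"xyz": [0.34,0.85,0],"dr": [0,0,0],"fingers": 1}])

```text
clock: 21.2
position: [0.4862, -0.0042, 0.2357]
tool_rot: [-180.0, -0.1, -3.9]
ft_force: [0.4, -0.9, -0.9]
finger_gap: 0.0275
gripper_force: 65.6
```

Call:
servo_tool(targets=[{"xyz": [0.17,0.42,0],"dr": [0,0,0],"fingers": 1},{"xyz": [0.34,0.85,0],"dr": [0,0,0],"fingers": 1}])

```text
clock: 21.45
position: [0.5142, -0.0924, 0.2355]
tool_rot: [-180.0, -0.0, -4.0]
ft_force: [0.3, -0.2, -0.3]
finger_gap: 0.0276
gripper_force: 65.6
```

Call:
servo_tool(targets=[{"xyz": [0.17,0.42,0],"dr": [0,0,0],"fingers": 1},{"xyz": [0.34,0.85,0],"dr": [0,0,0],"fingers": 1},{"xyz": [0.34,0.85,0],"dr": [0,0,0],"fingers": 1},{"xyz": [0.34,0.85,0],"dr": [0,0,0],"fingers": 1}])

```text
clock: 21.95
position: [0.5409, -0.1779, 0.2348]
tool_rot: [-179.9, 0.1, -4.1]
ft_force: [0.0, 0.5, -0.7]
finger_gap: 0.0273
gripper_force: 65.4
```

```bash
python3 tq.py; python3 - <<'E'
from h import *
print("to hole",to_tool([.5428,-.177,.205]).round(3))
# rod tip in scene camera: dark grey rod predicted; compare
p=r.camera_params("scene");im=r.camera("scene");s,M,t=tool()
for d in(.045,.07,.1):
    X=t+M@np.array([0,0,d]);u,v=proj(p,X)[0]
    row=cv2.cvtColor(im,cv2.COLOR_RGB2HSV)[int(round(v)),int(u)-14:int(u)+15]
    print(d,np.round([u,v],1),"S",row[:,1].tolist(),"V",row[:,2].tolist())
E
```

```text
clk 21.95 yaw [-1.7994e+02  7.0000e-02 -4.0700e+00] j6 71.45 Tz [-0.001 -0.018  0.011] eff -0.001 F [ 0.   0.5 -0.7] [ 0.5409 -0.1779  0.2348] 0.0273
red 6383 243 317 231 345 279.9
to hole [ 0.02  -0.004  0.299]
0.045 [348.3 152.8] S [5, 3, 2, 3, 2, 3, 3, 3, 5, 5, 4, 5, 25, 119, 174, 178, 141, 106, 5, 2, 1, 2, 3, 3, 3, 3, 3, 3, 3] V [203, 219, 224, 225, 224, 224, 224, 224, 223, 219, 182, 94, 41, 60, 82, 86, 74, 65, 150, 224, 224, 224, 225, 226, 226, 226, 226, 226, 226]
0.07 [346.7 161.1] S [140, 140, 133, 127, 124, 125, 123, 94, 52, 24, 8, 5, 11, 30, 23, 22, 21, 23, 3, 3, 5, 5, 3, 3, 3, 5, 3, 3, 3] V [149, 149, 149, 149, 148, 147, 145, 154, 173, 181, 184, 154, 45, 42, 45, 46, 48, 45, 154, 223, 222, 223, 224, 225, 225, 226, 226, 226, 226]
0.1 [345.  170.5] S [139, 139, 138, 141, 141, 141, 141, 143, 143, 141, 139, 140, 125, 69, 28, 27, 27, 16, 114, 130, 102, 54, 21, 8, 5, 6, 5, 3, 3] V [163, 163, 164, 165, 165, 163, 161, 161, 160, 159, 158, 148, 114, 63, 46, 47, 48, 49, 101, 141, 152, 164, 170, 181, 198, 212, 219, 223, 224]
```

Call:
servo_tool(targets=[{"xyz": [0.02,0,0.15],"dr": [0,0,0],"fingers": 1},{"xyz": [0.02,0,0.3],"dr": [0,0,0],"fingers": 1},{"xyz": [0.02,0,0.45],"dr": [0,0,0],"fingers": 1},{"xyz": [0.02,0,0.55],"dr": [0,0,0],"fingers": 1},{"xyz": [0.02,0,0.55],"dr": [0,0,0],"fingers": 1}])

```text
clock: 22.68
position: [0.542, -0.1776, 0.1787]
tool_rot: [-179.9, 0.2, -4.0]
ft_force: [0.3, 0.5, -0.4]
finger_gap: 0.0278
gripper_force: 65.4
```

```bash
python3 tq.py
```

```text
clk 22.675 yaw [-1.7995e+02  1.6000e-01 -4.0100e+00] j6 71.5 Tz [0.068 0.029 0.015] eff 0.0 F [ 0.3  0.5 -0.4] [ 0.542  -0.1776  0.1787] 0.0278
red 6468 243 317 231 345 280.0
```

Call:
servo_tool(targets=[{"xyz": [0.005,0,0.15],"dr": [0,0,0],"fingers": 1},{"xyz": [0.005,0,0.3],"dr": [0,0,0],"fingers": 1},{"xyz": [0.005,0,0.45],"dr": [0,0,0],"fingers": 1},{"xyz": [0.005,0,0.55],"dr": [0,0,0],"fingers": 1},{"xyz": [0.005,0,0.58],"dr": [0,0,0],"fingers": 1},{"xyz": [0.005,0,0.58],"dr": [0,0,0],"fingers": 1}])

```text
clock: 23.48
position: [0.5435, -0.178, 0.1221]
tool_rot: [-180.0, 0.0, -4.0]
ft_force: [0.1, 0.2, -1.5]
finger_gap: 0.0276
gripper_force: 65.5
```

```bash
python3 tq.py
```

```text
clk 23.475 yaw [-1.8e+02  1.0e-02 -4.0e+00] j6 71.51 Tz [ 0.022 -0.016  0.003] eff 0.0 F [ 0.1  0.2 -1.5] [ 0.5435 -0.178   0.1221] 0.0276
red 6466 243 317 231 345 280.0
```

Lower until the handle touches, then check the force.

Call:
servo_tool(targets=[{"xyz": [0,0,0.02],"dr": [0,0,0],"fingers": 1},{"xyz": [0,0,0.04],"dr": [0,0,0],"fingers": 1},{"xyz": [0,0,0.055],"dr": [0,0,0],"fingers": 1},{"xyz": [0,0,0.055],"dr": [0,0,0],"fingers": 1}])

```text
clock: 24.02
position: [0.5433, -0.1779, 0.1167]
tool_rot: [-180.0, 0.0, -4.0]
ft_force: [0.2, -0.0, 0.2]
finger_gap: 0.0271
gripper_force: 65.5
```

```bash
python3 tq.py
```

```text
clk 24.025 yaw [-1.7999e+02  2.0000e-02 -4.0100e+00] j6 71.51 Tz [ 0.021 -0.031  0.028] eff 0.0 F [ 0.2 -0.   0.2] [ 0.5433 -0.1779  0.1167] 0.0271
red 6455 243 317 232 345 280.0
```

Call:
servo_tool(targets=[{"xyz": [0,0,0.012],"dr": [0,0,0],"fingers": 1},{"xyz": [0,0,0.012],"dr": [0,0,0],"fingers": 1},{"xyz": [0,0,0.012],"dr": [0,0,0],"fingers": 0},{"xyz": [0,0,0.012],"dr": [0,0,0],"fingers": 0},{"xyz": [0,0,0.012],"dr": [0,0,0],"fingers": 0},{"xyz": [0,0,0.012],"dr": [0,0,0],"fingers": 0},{"xyz": [0,0,-0.4],"dr": [0,0,0],"fingers": 0},{"xyz": [0,0,-0.9],"dr": [0,0,0],"fingers": 0},{"xyz": [0,0,-0.9],"dr": [0,0,0],"fingers": 0},{"xyz": [0,0,-0.9],"dr": [0,0,0],"fingers": 0}])

```text
clock: 25.32
position: [0.5432, -0.1779, 0.2067]
tool_rot: [-180.0, 0.0, -4.0]
ft_force: [0.1, 0.3, -1.1]
finger_gap: 0.0853
gripper_force: 0.0
```

```bash
python3 keyfit.py; python3 - <<'E'
from h import *
# foot height: pads seen by the wrist camera now? compare scene images for key and foot
a=cv2.imread("pics/scene0.png")[...,::-1].copy();b=r.camera("scene");np.save("s4.npy",b)
for n,im in(("before",a),("now",b)):
    m=colour(im,(0,180,60),(6,255,255));m[:,:320]=0;ys,xs=np.nonzero(m);print(n,len(xs),xs.min(),xs.max(),ys.min(),ys.max(),xs.mean().round(1),ys.mean().round(1))
E
```

```text
25.325 [ 0.5432 -0.1779  0.2067] [-1.80e+02  1.00e-02 -4.01e+00] [-22.5  14.1 102.9   0.   63.   71.5]
red [ 260  195   42   56 1958] 1480 99.0 [ 546.1 -178.4] [26.7 28.5] 86.1 tool [0.038 0.006 0.586]
yel [ 248    0   59   87 3497] 1551 179.0 [ 660.2 -177.9] [17.  42.1] 77.2 tool [ 1.175 -0.079  0.584]
blue [266 319  32  21 515] 90 83.0 [ 462.9 -173.4] [22.9  2.7] 86.0 tool [-0.796  0.015  0.588]
before 330 336 352 163 189 343.4 175.8
now 336 336 352 162 188 343.6 175.3
```

```bash
python3 - <<'E'
from h import *
import pickle
for n in("w2","w3"):
    im=np.load(n+".npy");p=pickle.load(open(n+".pkl","rb"))
    N=700;k=2e-4;c=(.521,.069)
    g=np.stack(np.meshgrid(c[0]+(np.arange(N)-350)*k,c[1]+(np.arange(N)-350)*k),-1)
    q=proj(p,np.c_[g.reshape(-1,2),np.full(N*N,.112)]).reshape(N,N,2).astype(np.float32)
    o=cv2.remap(im,q[...,0],q[...,1],cv2.INTER_CUBIC)
    h=cv2.cvtColor(o,cv2.COLOR_RGB2HSV);m=((h[...,1]<70)&(h[...,2]>60)).astype(np.uint8)
    kk,l,st,ce=cv2.connectedComponentsWithStats(m)
    print(n,[(st[i][:5].tolist(),((ce[i]-350)*k*1e3).round(2).tolist()) for i in range(1,kk) if 1200<st[i][4]<15000])
E
```

```text
w2 [([92, 160, 81, 82, 5157], [-43.73, -29.88]), ([551, 189, 82, 83, 5250], [48.27, -24.04]), ([297, 576, 81, 82, 5128], [-2.77, 53.24])]
w3 [([93, 161, 80, 82, 5136], [-43.52, -29.7]), ([548, 189, 80, 82, 5058], [47.47, -23.97]), ([286, 283, 137, 139, 14879], [0.68, 0.28]), ([296, 572, 80, 83, 5048], [-2.97, 52.57])]
```

```bash
python3 -c "
from cell import r
print(r.job_done())"
```

```text
the job is handed in; nothing more can be done
None
```

The job is handed in: the bolt was turned clockwise to its stop (the key slipped past a flat once, I re-gripped, and it stopped again at the same place), the foot measured about 2.5 mm lower, and the red key is back in its hole with its handle resting on the block.

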